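# Peel a fresh drip-tray liner off the stack in the spray corner

## Robot

A 7-joint arm with a two-finger parallel gripper is mounted at the origin on the work surface. World frame = base frame: x ahead of the robot, y to its left, z up, the work surface at z = 0. Lengths are in mm, angles in rad, forces in N, time in s.
With the tool pointing down it reaches from about 400 to 875 mm from the base axis. Payload 4.4 kg.
Tool frame: the origin (TCP) lies midway between the tips of the shut fingers; the grasp point (between the pads) lies 19 mm behind it (ctrl.grip_point_offset is the distance from the TCP to the grasp point, in mm); z points along the fingers, x is the direction in which the jaws open and shut, and the axes are right-handed (so a half turn about z gives the same grasp; the last joint's range is limited). The gripper opens to 85 mm and grips with 20 to 120 N. Pads are 22 mm wide; open, the fingers measure 114 mm over their backs; the gripper's body (76 mm by 85 mm) begins 54 mm behind the grasp point. The pads swing forward as they close: fully open they stand 13 mm farther back than shut.
Start: joints at [1.154, 0.628, 0.038, 1.517, -0.027, 0.996, -0.02], TCP at [223.401, -610.418, 210.913] pointing down, gripper open.
Joint ranges: [-3.06, 3.06], [-0.37, 2.12], [-1.25, 1.32], [0.18, 2.47], [-1.1, 4.24], [0.23, 1.98], [-2.94, 2.94]. Speed limits (rad/s): [2.57, 2.57, 3.14, 3.14, 3.14, 3.14, 3.14].

## Interface

Orientations are given as [roll, pitch, yaw] about the fixed x, y, z axes, in that order (R = Rz(yaw) Ry(pitch) Rx(roll)).
In Python, from cell import ctrl, viewer gives the robot as it stands.
- The arm moves only by the tool apply_moves, never from a script. Its argument "series" is a list that holds one entry, the list of rows, each a list of 6 numbers: the shift along the tool's x, y, z normalised to -1 to 1, where 1 is 50 mm, then the turn, a rotation vector about the tool's x, y, z normalised to -1 to 1, where 1 is 6 degrees. In form: [[[tx, ty, tz, rx, ry, rz], ...]]. A call has exactly 5 rows; each row shifts and turns the commanded pose from where the row before left it, along the tool's axes as they then stand; what a row does not reach is not made up. A row lasts 1/8 s, in which the tool goes at most 62.5 mm and 10.7 degrees, less where a joint would pass 70% of its speed; a pose out of reach is approached as far as the arm can. A call with a number of a shift or a turn outside -1 to 1 is refused whole. A call with a gripper value outside its range is refused whole. "claw" is the gripper command: -1 is shut, 1 is fully open, values between are in proportion, set as the call begins (left out, the last holds). The fingers move at their own pace and stop on an object; the grip force is fixed at half the most. Time passes only in rows, so rows that do not move let the fingers close, or fill a call up. It gives the time, the measured TCP pose, the force and the opening at its end, in the units of the state.
- ctrl.read_state(): the state, without advancing time (a new reading comes with each control period).
- viewer.get_image(name): name is "scene" or "top" or "wrist"; returns the picture (384x512x3 uint8, blue, green, red); there is no depth.
- viewer.camera_info(name): a dict with "K" (3x3 intrinsics, pixels), "R" (3x3) and "t" (3): a world point X has camera coordinates R X + t. Camera axes: x right, y down, z forward; pixel columns grow to the right and rows downward; lengths in mm; the calibration is good to about 2 mm. A picture is of the moment at which its call begins: read the wrist's pose just before it. camera_info takes no time and is no camera call; for the wrist camera it gives the pose at the moment of the call.
- ctrl.finish_job(): hands the job in, once; it reports no verdict.
Trained networks look in the newest picture that a camera, given by its name, has taken for a name from the list of things; names that differ only in an ending like _2 or _b are one class to them, and where a whole thing is asked for, a point or a joint stands for the part that bears it (a point fixed in the world has none). Each returns a list of dicts, best first, with "score" (0 to 1); they miss things now and then, are a little off and sometimes report something else, mostly with a low value. They report only what shows in the picture. A call takes as long as a camera call. They do not tell look-alikes from the thing itself.
- viewer.find_in(camera, label): "location" ([column, row] as shares, 0 to 1, of the picture: columns of its width, rows of its height, amid what is visible of it).
The state is a dict: "clock": time; "qpos": joint angles; "qd": joint speeds; "tau": joint torques, N m; "eef_pos": TCP position; "tool_rot": TCP orientation; "force": force on the tool from outside, world axes, zero at the start; "torque": the same for the moment, N m; "width": finger opening in mm.
Only numpy, scipy, OpenCV 4.12 (cv2) and the standard library are available. Lean on these libraries where they do the work, as an engineer would, in place of code of your own. Each camera call takes 0.05 s, during which the arm holds its last target. There are 200 camera calls.

## Task

Someone left the thinner bottle standing in the stack of drip-tray liners: set it upright on the middle of the black rubber mat, without tipping or dropping it, and let it go. Then peel off the top liner only: raise its orange-tab corner first, until the liner is tipped by about 12 degrees with the opposite corner still resting in its place on the stack, and then lift it off. Finish while holding the liner up, right way up and level, centred over the round turntable and about 20 cm above the bench, with the next liner still in the stack and everything else left where it was.

Things in the scene. Friction and masses are not known exactly. Their poses are not given: they have to be found in the camera images.
- bottle_mid (a point): The thinner bottle: blue round plastic bottle with white label and red cap, body 48 mm in diameter up to 74 mm above its underside, narrower above, 120 mm tall, about 0.2 kg, standing upright at first on the floor of the top liner. This point is on its axis half-way up, 60 mm above its underside; z is its axis.
- mat_top (a point): Black rubber mat, 110 x 110 mm, 6 mm thick, fixed flat on the bench. This point is the centre of its top face.
- turntable_top (a point): Round aluminium spray turntable, disc of 140 mm diameter, fixed and does not turn. This point is the centre of its top face, 30 mm above the bench.
- liner_mid (a point): The top liner: stiff white plastic tray, loose, 0.09 kg. Flange 180 mm (its x) by 140 mm (its y), 3 mm thick; skirt below it 140 x 100 mm outside, 24 mm deep, with a floor; 27 mm high in all, walls 3 mm. This point is its centre, 13.5 mm below the flange top; x along the long side, y the short side, z up. At first nested in the next liner, flange top 44 mm above the bench.
- tab (a point): Orange pull tab on the top liner's corner, an upright stiff ear rising 36 mm from the flange top; 80 mm in +x and 60 mm in -y of the liner's centre; 10 mm thick along the line from the liner's centre to the tab, 26 mm wide across that line. This point is the tab's centre, 18 mm above the flange top. Axes as the liner's.
- liner_far (a point): The corner of the top liner opposite to the tab, at the underside of the flange, x = -90, y = +70 mm in liner axes; the corner about which the liner is tipped when the tab is raised.
- stack_far (a point): Where that opposite corner of the top liner rests on the stack, fixed with the stack (41 mm above the bench).
- next_mid (a point): Centre of the next liner, grey, same flange, no tab, nested under the top liner with 3 mm play; it must stay. Dried paint holds the top liner to it with 8 to 14 N in all (half that when only the tab corner is raised); it sits more firmly in the stack than that. The stack is a fixed steel holder 200 x 160 mm, 38 mm high, turned like the liners.
- tape: Bystander: roll of yellow masking tape lying flat, 100 mm diameter, 25 mm high. Origin: centre of its underside.
- tin: Bystander: green and steel paint tin, 86 mm diameter, 100 mm high. Origin: centre of its underside.
- screwdriver: Bystander: red-handled screwdriver lying on the bench. Origin: on the bench under it.
- gun: Bystander: steel spray gun with white cup and black handle lying on its side, about 150 x 200 mm, 75 mm high. Origin: on the bench under its barrel.
- bracket: Bystander: steel angle bracket, 90 x 35 mm, 55 mm high. Origin: centre of its underside.
Not all that is in view belongs to the job. What is meant by the part that bears bottle_mid is not pink, and is the smaller of those in its own colour. Leave any brown look-alike of the part that bears liner_mid alone.

How it is judged:
By the outcome, as a careful person would: the job done as asked, in the order asked, and still so for the second after the job is handed in, while the arm keeps its last pose, push and grip.
It also fails if it takes over 72 s, if anything falls off the work surface, if the arm or the gripper's body presses on something with over 40 N, if the wrist force passes 120 N, or if a joint passes its speed limit or range.

## Working session

There is one attempt and no reset: what is moved stays moved. The work goes in short steps, Python scripts to look and compute and a tool call to move; the robot and the scene stay as the last step left them, time stands still between calls to the robot, and variables do not carry over. Pictures are saved under pics/ and viewed, about 8 in all and at most 12, crops included, and the job is handed in when it is done.

Besides the shell and the picture viewer there is one more tool, called after "Call:" as a command line: name --argument value ..., lists and objects as JSON in quotes. apply_moves: Moves the arm, as the interface text tells. Scaled input: -1 to 1 covers 50 mm each way for a shift and 6 degrees each way for a turn. Its arguments: {"type":"object","properties":{"series":{"type":"array","items":{"type":"array","items":{"type":"array","items":{"type":"number"}}}},"claw":{"type":"number"}},"required":["series"]}

```bash
ls; mkdir -p pics; python3 - <<'E'
from cell import ctrl, viewer
import cv2,numpy as np
for n in ("scene","top"):
    im=viewer.get_image(n); cv2.imwrite(f"pics/{n}0.png",cv2.resize(im,(800,600),interpolation=cv2.INTER_CUBIC))
    for l in ("bottle_mid","mat_top","turntable_top","liner_mid","tab","liner_far","next_mid"):
        print(n,l,[(round(d['score'],2),[round(v*s) for v,s in zip(d['location'],(512,384))]) for d in viewer.find_in(n,l)])
    c=viewer.camera_info(n); print(c['K'].tolist() if hasattr(c['K'],'tolist') else c['K'], np.round(c['R'],3).tolist(),np.round(c['t'],1).tolist())
print(ctrl.read_state())
E
```

```text
pics
scene bottle_mid [(0.89, [300, 169]), (0.89, [239, 164]), (0.82, [269, 155])]
scene mat_top [(0.91, [175, 293])]
scene turntable_top [(0.93, [225, 233]), (0.68, [80, 276])]
scene liner_mid [(0.93, [280, 142]), (0.85, [309, 184])]
scene tab [(0.67, [307, 179]), (0.65, [279, 138]), (0.57, [202, 354])]
scene liner_far [(0.94, [305, 181]), (0.79, [278, 140])]
scene next_mid []
[[359.74456601536195, 0.0, 253.49591482489922], [0.0, 359.74456601536195, 191.42387352384924], [0.0, 0.0, 1.0]] [[0.744, 0.668, -0.007], [0.372, -0.423, -0.826], [-0.555, 0.613, -0.563]] [-384.6, -85.2, 1324.5]
top bottle_mid [(0.74, [175, 198]), (0.72, [202, 254]), (0.65, [159, 249])]
top mat_top [(0.91, [352, 186])]
top turntable_top [(0.61, [289, 198])]
top liner_mid [(0.73, [367, 124]), (0.63, [116, 286]), (0.62, [350, 187]), (0.55, [181, 193])]
top tab [(0.82, [116, 289]), (0.73, [182, 194])]
top liner_far [(0.93, [117, 288]), (0.75, [180, 195])]
top next_mid [(0.69, [285, 132])]
[[359.63576344693735, 0.0, 256.2552872608323], [0.0, 359.63576344693735, 185.45236732187885], [0.0, 0.0, 1.0]] [[-0.041, -0.999, -0.003], [-0.975, 0.041, -0.217], [0.217, -0.006, -0.976]] [34.1, 514.5, 1045.9]
{'clock': 0.8, 'qpos': array([ 1.15419299,  0.62837341,  0.03849038,  1.51740473, -0.0270123 ,
        0.99630304, -0.01997629]), 'qd': array([ 0.00020375,  0.00113387, -0.0005276 , -0.00083332,  0.00151909,
       -0.00012993,  0.00068859]), 'tau': array([-2.83219870e-04, -5.63207173e+01,  1.22556869e+00, -1.93773615e+01,
        1.10177402e-02,  1.61023945e-03,  1.07579217e-05]), 'eef_pos': array([ 223.41377947, -610.41245465,  210.92897333]), 'tool_rot': array([-3.14153862e+00, -2.83790304e-05, -1.21999329e+00]), 'force': array([-0.12367255,  0.182554  , -0.29588351]), 'torque': array([ 0.02539503, -0.0070712 ,  0.00207805]), 'width': 85.50746311736403}
```

View pics/scene0.png

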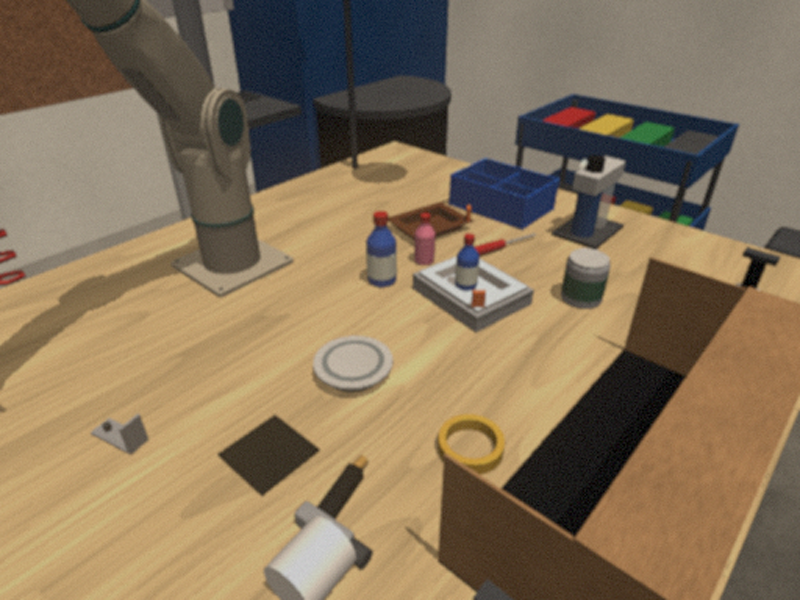

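View pics/top0.png

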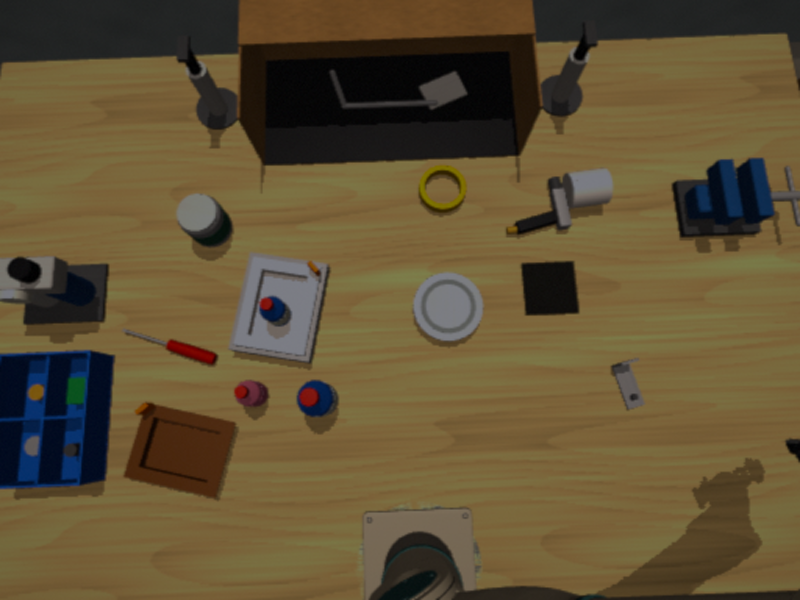

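Candidates in scene (512 px): the smaller blue bottle in the white liner (300,169), the larger blue bottle (239,164), and the pink bottle (269,155). There are also two trays, white (305,182) and brown (278,140). I choose the small blue bottle and the white tray. Next I localise coarsely and check a close crop.

```bash
cat > h.py <<'E'
from cell import ctrl, viewer
import cv2,numpy as np
from scipy.spatial.transform import Rotation as Ro
def ray(c,p,z,s=1.0):
    K,R,t=[np.array(c[k]) for k in("K","R","t")]
    d=R.T@np.linalg.inv(K)@np.array([p[0]*s,p[1]*s,1.]); o=-R.T@t
    return o+d*(z-o[2])/d[2]
def proj(c,X):
    K,R,t=[np.array(c[k]) for k in("K","R","t")]
    q=K@(R@np.array(X,float)+t); return q[:2]/q[2]
def tool(): # world R and p
    s=ctrl.read_state(); return Ro.from_euler('xyz',s['tool_rot']).as_matrix(),np.array(s['eef_pos']),s
def need(Rt,pt): # shift in tool axes/50, rotvec/6deg from now
    R,p,_=tool(); return np.round(R.T@(pt-p)/50,3),np.round(np.degrees(Ro.from_matrix(R.T@Rt).as_rotvec())/6,3)
E
python3 - <<'E'
from h import *
c=viewer.camera_info("top"); s=.64
P=lambda p,z:np.round(ray(c,p,z,s)).tolist()
print("corners",[P(p,44) for p in((251,254),(329,262),(312,361),(231,349))])
print("cap",P((266,303),140),"mat",P((550,288),6),"tt",P((448,307),30),"tab",P((313,266),80))
print("bigblue",P((309,398),150),"pink",P((245,393),115),"tape",P((443,188),12),"gun",P((560,200),40),"tin",P((200,215),100))
c2=viewer.camera_info("scene")
print("scene mat",np.round(ray(c2,(175,291),6)),"tt",np.round(ray(c2,(225,232),30)),"cap",np.round(ray(c2,(469,239),140,s)))
im=cv2.imread("pics/scene0.png")[180:330,340:560]; cv2.imwrite("pics/c1.png",cv2.resize(im,None,fx=3,fy=3,interpolation=cv2.INTER_CUBIC))
E
```

```text
corners [[605.0, 310.0, 44.0], [581.0, 154.0, 44.0], [385.0, 189.0, 44.0], [414.0, 346.0, 44.0]]
cap [483.0, 256.0, 140.0] mat [518.0, -295.0, 6.0] tt [482.0, -81.0, 30.0] tab [565.0, 180.0, 80.0]
bigblue [311.0, 178.0, 150.0] pink [326.0, 298.0, 115.0] tape [743.0, -87.0, 12.0] gun [695.0, -324.0, 40.0] tin [671.0, 396.0, 100.0]
scene mat [ 534. -295.    6.] tt [492. -89.  30.] cap [495. 243. 140.]
```

View pics/c1.png

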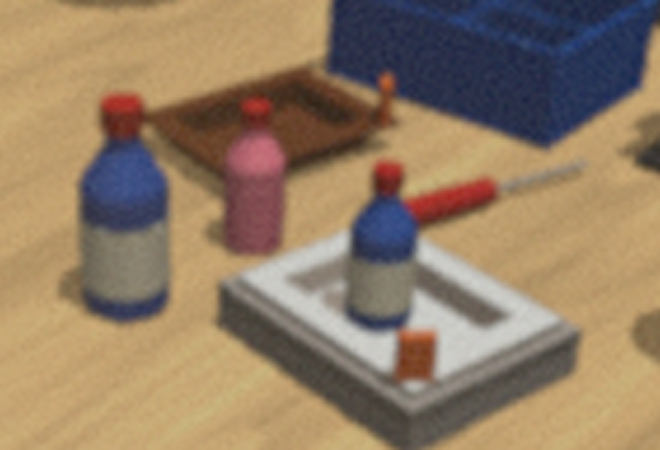

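The crop shows the small blue bottle (white label, red cap) standing in the white liner, with the orange tab at the near corner. That confirms the choice. Next I move over the liner for a wrist look.

Call:
apply_moves --series '[[[-0.46, -0.53, -0.16, 0, 0, 0], [-0.46, -0.53, -0.16, 0, 0, 0], [-0.46, -0.53, -0.16, 0, 0, 0], [-0.46, -0.53, -0.16, 0, 0, 0], [-0.46, -0.53, -0.16, 0, 0, 0]]]' --claw 1

```text
clock: 1.42
eef_pos: [308.9, -455.9, 251.3]
tool_rot: [-3.141, -0.0, -1.22]
force: [0.3, 0.1, 0.9]
width: 85.5
```

Call:
apply_moves --series '[[[-0.46, -0.53, -0.16, 0, 0, 0], [-0.46, -0.53, -0.16, 0, 0, 0], [-0.46, -0.53, -0.16, 0, 0, 0], [-0.46, -0.53, -0.16, 0, 0, 0], [-0.46, -0.53, -0.16, 0, 0, 0]]]'

```text
clock: 2.05
eef_pos: [393.8, -302.4, 291.4]
tool_rot: [-3.141, -0.0, -1.22]
force: [-0.3, -0.5, 0.1]
width: 85.6
```

Call:
apply_moves --series '[[[-0.46, -0.53, -0.16, 0, 0, 0], [-0.46, -0.53, -0.16, 0, 0, 0], [-0.46, -0.53, -0.16, 0, 0, 0], [-0.46, -0.53, -0.16, 0, 0, 0], [-0.46, -0.53, -0.16, 0, 0, 0]]]'

```text
clock: 2.68
eef_pos: [478.6, -148.8, 331.4]
tool_rot: [-3.141, -0.0, -1.22]
force: [0.3, -0.5, -0.4]
width: 85.5
```

```bash
python3 - <<'E'
from h import *
R,p,s=tool(); print(s['clock'],p,s['tool_rot'],s['qpos'])
c=viewer.camera_info("wrist"); o=-np.array(c['R']).T@c['t']; print("cam in tool",R.T@(o-p),"axis",np.round(R.T@np.array(c['R'])[2],3),c['K'][0][0])
cv2.imwrite("pics/w0.png",viewer.get_image("wrist"))
for l in("mat_top","turntable_top"):
    for d in viewer.find_in("wrist",l)[:2]: print(l,d['score'],ray(c,np.array(d['location'])*(512,384),6 if l[0]=='m' else 30))
E
```

```text
2.675 [ 478.6052212  -148.84862557  331.42183062] [-3.14116170e+00 -4.16845546e-04 -1.22012640e+00] [ 0.30568392  0.28815343 -0.08008548  1.7451522   0.02552703  1.10870157
 -1.00260834]
cam in tool [ 6.52061410e-02 -6.97414644e+01 -1.63245811e+02] axis [-0.     0.273  0.962] 265.8444031046633
mat_top 0.69 [ 523.39987914 -284.85338868    6.        ]
turntable_top 0.62 [488.48726002 -81.29177872  30.        ]
turntable_top 0.15 [525.81137557 235.22207502  30.        ]
```

Call:
apply_moves --series '[[[-0.65, -0.22, 0, 0, 0, -0.4], [-0.65, -0.22, 0, 0, 0, -0.4], [-0.65, -0.22, 0, 0, 0, -0.4], [-0.65, -0.22, 0, 0, 0, -0.4], [-0.65, -0.22, 0, 0, 0, -0.4]]]'

```text
clock: 3.45
eef_pos: [459.2, 19.9, 330.8]
tool_rot: [3.141, -0.001, -1.011]
force: [0.1, 0.1, -0.7]
width: 85.5
```

Call:
apply_moves --series '[[[-0.65, -0.22, 0, 0, 0, -0.4], [-0.65, -0.22, 0, 0, 0, -0.4], [-0.65, -0.22, 0, 0, 0, -0.4], [-0.65, -0.22, 0, 0, 0, -0.4], [0, 0, 0, 0, 0, 0]]]'

```text
clock: 4.08
eef_pos: [418.7, 152.6, 330.9]
tool_rot: [-3.142, 0.0, -0.84]
force: [0.1, -0.8, -0.8]
width: 85.2
```

```bash
python3 - <<'E'
from h import *
R,p,s=tool(); print(s['clock'],p,s['tool_rot'])
c=viewer.camera_info("wrist"); im=viewer.get_image("wrist"); np.savez("w1.npz",im=im,K=c['K'],R=c['R'],t=c['t'])
cv2.imwrite("pics/w1.png",cv2.resize(im,(800,600),interpolation=cv2.INTER_CUBIC))
# mat from w0
a=cv2.imread("pics/w0.png"); cv2.imwrite("pics/w0b.png",cv2.resize(a,(800,600),interpolation=cv2.INTER_CUBIC))
E
```

```text
4.075 [418.73742361 152.62130565 330.93197514] [-3.14150373e+00  2.94000199e-04 -8.39786713e-01]
```

View pics/w1.png

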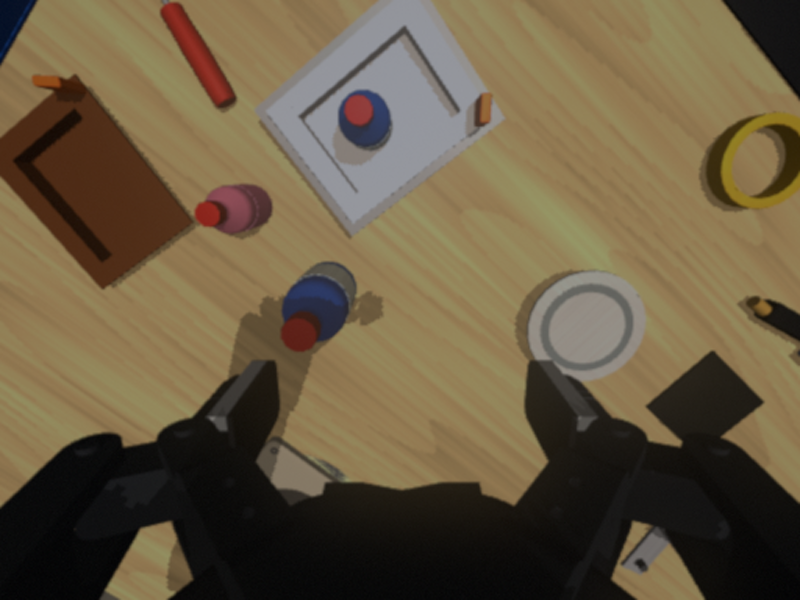

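View pics/w0b.png

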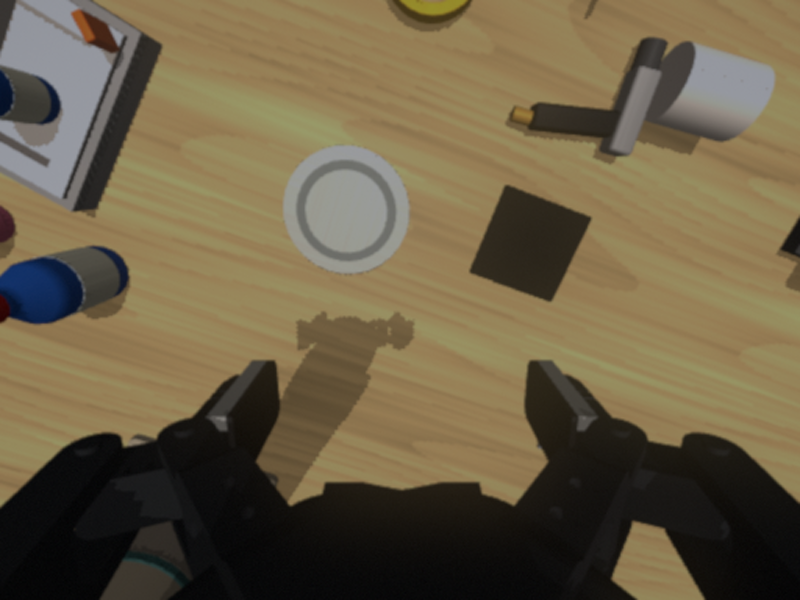

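```bash
python3 - <<'E'
from h import *
w=dict(np.load("w1.npz")); c1={k:w[k] for k in"KRt"}
R,p,s=tool(); Rc=w['R']@R; tc=w['R']@p+w['t']   # Xc=Rc Xtool+tc
R0=Ro.from_euler('xyz',[-3.14116,-.000417,-1.220126]).as_matrix(); p0=np.array([478.605,-148.849,331.422])
c0={'K':w['K'],'R':Rc@R0.T}; c0['t']=tc-c0['R']@p0
P=lambda c,q,z:np.round(ray(c,q,z,.64),1)[:2]
m=np.array([P(c0,q,6) for q in((509,185),(591,217),(551,301),(470,271))]); print("mat",m.tolist(),m.mean(0), np.linalg.norm(m-np.roll(m,1,0),axis=1))
print("tt",P(c0,(347,209),30),P(c1,(587,325),30))
for q in((358,110),):print("cap",P(c1,q,140))
k=[P(c1,q,44) for q in((258,112),(352,236),(505,117))]; print("liner corners",k,np.linalg.norm(k[0]-k[1]),np.linalg.norm(k[1]-k[2]),"ctr",(k[0]+k[2])/2)
print("tab",P(c1,(484,95),80),P(c1,(482,125),44))
np.savez("cam.npz",Rc=Rc,tc=tc,K=w['K'])
t=np.array([485,245,250.]);print(need(Ro.from_euler('xyz',[np.pi,0,-.84]).as_matrix(),t))
print("bottle pix base",proj(c1,(485,250,20))/.64)
E
```

```text
mat [[577.2, -241.0], [577.3, -345.2], [469.0, -346.2], [469.4, -238.3]] [ 523.225 -292.675] [107.83380731 104.20004798 108.30461671 107.90074142]
tt [490.6 -78.7] [490.8 -78.4]
cap [485.  257.9]
liner corners [array([420.5, 347.3]), array([388.1, 197.2]), array([582.5, 159.6])] 153.55705779937307 198.0028282626286 ctr [501.5  253.45]
tab [573.8 190.4] [561.7 171.6]
(array([-0.533, -2.232,  1.615]), array([ 0.005, -0.007, -0.025]))
bottle pix base [375.01936045 132.44611026]
```

w0 shows the mat centre at about (530,243) and the turntable at (347,209). w1 shows the bottle cap at (358,110), the liner corners at (258,112), (352,236) and (505,117), and the tab at (484,110). Next I move above the bottle.

Call:
apply_moves --series '[[[-0.15, -0.47, 0.32, 0, 0, 0], [-0.15, -0.47, 0.32, 0, 0, 0], [-0.15, -0.47, 0.32, 0, 0, 0], [-0.15, -0.47, 0.32, 0, 0, 0], [-0.15, -0.47, 0.32, 0, 0, 0]]]'

```text
clock: 4.75
eef_pos: [484.0, 255.6, 250.0]
tool_rot: [3.141, -0.002, -0.847]
force: [0.3, -0.3, -0.4]
width: 85.5
```

Call:
apply_moves --series '[[[0, 0, 0, 0, 0, 0], [0, 0, 0, 0, 0, 0], [0, 0, 0, 0, 0, 0], [0, 0, 0, 0, 0, 0], [0, 0, 0, 0, 0, 0]]]'

```text
clock: 5.38
eef_pos: [482.5, 257.4, 251.3]
tool_rot: [-3.141, -0.0, -0.843]
force: [0.2, -0.1, 0.8]
width: 85.3
```

```bash
python3 - <<'E'
from h import *
R,p,s=tool(); print(s['clock'],p,s['tool_rot'],s['qpos'].round(2))
c=viewer.camera_info("wrist"); im=viewer.get_image("wrist")
cv2.imwrite("pics/w2.png",cv2.resize(im,(800,600),interpolation=cv2.INTER_CUBIC))
print(proj(c,(485,258,140))/.64,proj(c,(501.5,253.5,30))/.64,proj(c,(568,179,80))/.64)
E
```

```text
5.375 [482.45616224 257.40375352 251.34479472] [-3.14101240e+00 -3.98600143e-04 -8.43328994e-01] [-0.32  0.45 -0.32  1.75  0.17  0.97 -1.55]
[402.92525047 278.85061292] [417.95805671 240.9070599 ] [543.1346991  249.96411941]
```

View pics/w2.png

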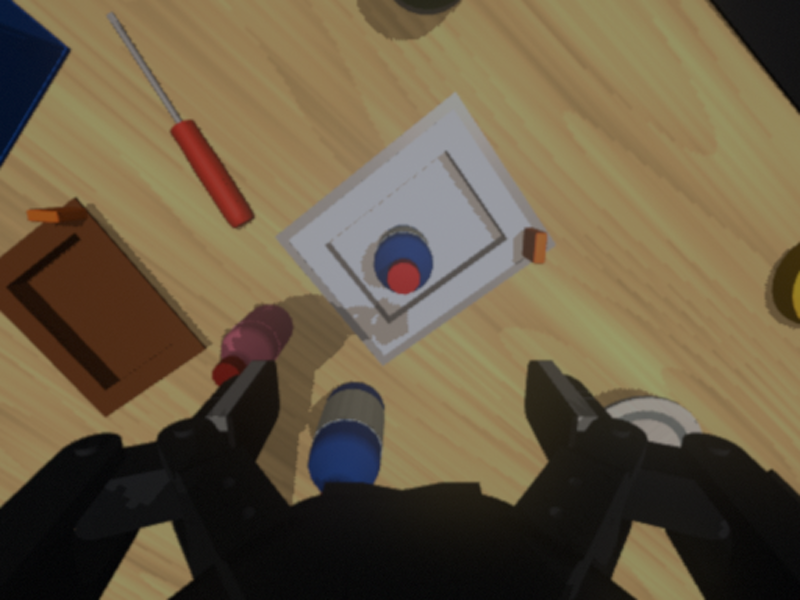

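The cap is at (404,277), within about 1.5 mm of the prediction. I descend and grip the body.

Call:
apply_moves --series '[[[0.03, -0.08, 0.5, 0, 0, 0], [0, 0, 0.5, 0, 0, 0], [0, 0, 0.5, 0, 0, 0], [0, 0, 0.5, 0, 0, 0], [0, 0, 0.5, 0, 0, 0]]]'

```text
clock: 6.05
eef_pos: [486.5, 259.3, 125.3]
tool_rot: [-3.141, -0.0, -0.843]
force: [0.0, 0.7, -0.4]
width: 85.5
```

Call:
apply_moves --series '[[[0, 0, 0.3, 0, 0, 0], [0, 0, 0.3, 0, 0, 0], [0, 0, 0.26, 0, 0, 0], [0, 0, 0.22, 0, 0, 0], [0, 0, 0, 0, 0, 0]]]'

```text
clock: 6.68
eef_pos: [485.9, 259.0, 71.2]
tool_rot: [3.14, 0.0, -0.843]
force: [0.4, 0.0, 0.0]
width: 85.4
```

Call:
apply_moves --series '[[[0, 0, 0, 0, 0, 0], [0, 0, 0, 0, 0, 0], [0, 0, 0, 0, 0, 0], [0, 0, 0, 0, 0, 0], [0, 0, 0, 0, 0, 0]]]' --claw -1

```text
clock: 7.3
eef_pos: [486.6, 259.7, 73.0]
tool_rot: [-3.14, -0.0, -0.843]
force: [-0.6, 0.0, 7.1]
width: 40.8
```

Call:
apply_moves --series '[[[0, 0, 0, 0, 0, 0], [0, 0, 0, 0, 0, 0], [0, 0, 0, 0, 0, 0], [0, 0, 0, 0, 0, 0], [0, 0, 0, 0, 0, 0]]]'

```text
clock: 7.92
eef_pos: [486.6, 259.7, 73.0]
tool_rot: [-3.14, -0.0, -0.843]
force: [-0.9, -1.0, 5.9]
width: 41.1
```

```bash
python3 - <<'E'
from h import *
a=viewer.get_image("wrist"); b=viewer.get_image("scene")[110:220,240:360]
b=cv2.resize(b,(480,440),interpolation=cv2.INTER_CUBIC)
o=np.zeros((440,800,3),np.uint8); o[:,:480]=b; o[:240,480:]=cv2.resize(a,(320,240)); cv2.imwrite("pics/g1.png",o)
E
```

```text
(no output)
```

View pics/g1.png

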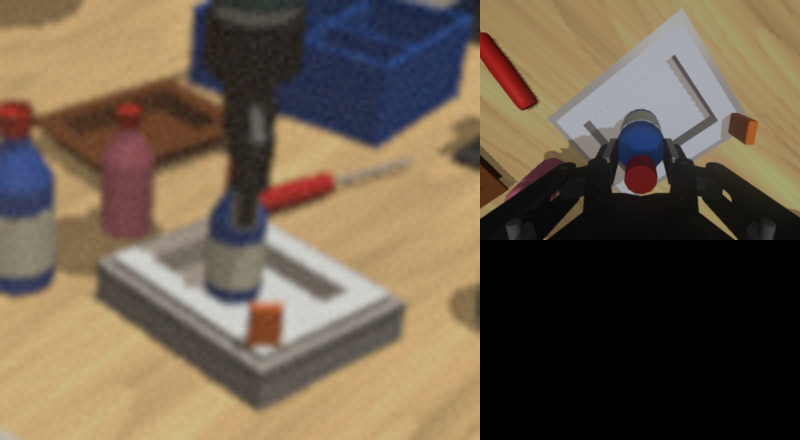

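The width of 41 mm and the upward push show the pads are on the sloping shoulder rather than the body. I reopen, rise and take the straight red cap instead.

Call:
apply_moves --series '[[[0, 0, 0, 0, 0, 0], [0, 0, 0, 0, 0, 0], [0, 0, 0, 0, 0, 0], [0, 0, 0, 0, 0, 0], [0, 0, 0, 0, 0, 0]]]' --claw 1

```text
clock: 8.65
eef_pos: [486.3, 259.2, 71.9]
tool_rot: [3.141, 0.0, -0.843]
force: [0.1, -1.1, -0.6]
width: 85.6
```

Call:
apply_moves --series '[[[0, 0, -0.3, 0, 0, 0], [0, 0, -0.3, 0, 0, 0], [0, 0, -0.3, 0, 0, 0], [0, 0, 0, 0, 0, 0], [0, 0, 0, 0, 0, 0]]]'

```text
clock: 9.28
eef_pos: [486.3, 259.1, 117.0]
tool_rot: [3.142, -0.0, -0.843]
force: [0.2, -0.3, 0.6]
width: 85.4
```

```bash
python3 - <<'E'
from h import *
R,p,s=tool(); print(s['clock'],p,s['force'])
c=viewer.camera_info("wrist"); im=viewer.get_image("wrist"); cv2.imwrite("pics/w3.png",im)
h=cv2.cvtColor(im,cv2.COLOR_BGR2HSV)
m=cv2.inRange(h,(0,150,60),(8,255,255))|cv2.inRange(h,(172,150,60),(180,255,255))
n,l,st,ce=cv2.connectedComponentsWithStats(m)
for i in range(1,n):
    if st[i,4]>60: print(st[i],ce[i],ray(c,ce[i],140))
print("expected",proj(c,(486,259,140)),proj(c,(486,259,120)))
E
```

```text
9.275 [486.27706312 259.05829109 116.99802166] [ 0.22982593 -0.25258559  0.61044137]
[  29   62   87  103 3108] [ 72.1962677  112.09684685] [476.27824464 375.34797971 140.        ]
[239 221  36  34 966] [256.89544513 237.86749482] [486.29380595 258.75850024 140.        ]
expected [256.24677076 237.95987376] [256.33068423 224.02893354]
```

Call:
apply_moves --series '[[[0, 0, 0, 0, 0, 0], [0, 0, 0, 0, 0, 0], [0, 0, 0, 0, 0, 0], [0, 0, 0, 0, 0, 0], [0, 0, 0, 0, 0, 0]]]' --claw -1

```text
clock: 9.95
eef_pos: [486.5, 259.2, 117.2]
tool_rot: [-3.141, -0.0, -0.843]
force: [-0.6, -1.3, 3.2]
width: 18.3
```

Call:
apply_moves --series '[[[0, 0, 0, 0, 0, 0], [0, 0, 0, 0, 0, 0], [0, 0, 0, 0, 0, 0], [0, 0, 0, 0, 0, 0], [0, 0, 0, 0, 0, 0]]]'

```text
clock: 10.58
eef_pos: [486.5, 259.3, 117.1]
tool_rot: [-3.141, -0.0, -0.843]
force: [-1.7, -0.9, 4.7]
width: 17.8
```

Call:
apply_moves --series '[[[0, 0, -0.1, 0, 0, 0], [0, 0, -0.1, 0, 0, 0], [0, 0, -0.1, 0, 0, 0], [0, 0, -0.1, 0, 0, 0], [0, 0, 0, 0, 0, 0]]]'

```text
clock: 11.2
eef_pos: [486.6, 259.4, 137.4]
tool_rot: [-3.141, -0.0, -0.843]
force: [-1.0, 0.5, -2.4]
width: 17.9
```

```bash
python3 - <<'E'
from h import *
R,p,s=tool(); print(s['clock'],p,s['force'],s['width'])
a=viewer.get_image("wrist"); b=viewer.get_image("scene")[110:220,240:360]
b=cv2.resize(b,(480,440),interpolation=cv2.INTER_CUBIC)
o=np.zeros((440,800,3),np.uint8); o[:,:480]=b; o[:240,480:]=cv2.resize(a,(320,240)); cv2.imwrite("pics/g2.png",o)
E
```

```text
11.2 [486.60873285 259.40611089 137.37160527] [-0.95014804  0.47103616 -2.37020434] 17.875009679517284
```

View pics/g2.png

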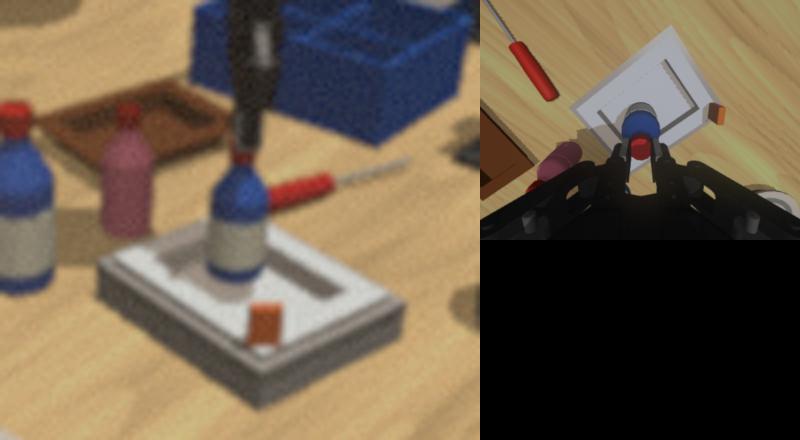

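The bottle hangs upright from the cap, with about 2.4 N of weight and the width steady. I lift and carry it to the mat.

Call:
apply_moves --series '[[[0, 0, -0.15, 0, 0, 0], [0, 0, -0.3, 0, 0, 0], [0, 0, -0.4, 0, 0, 0], [0, 0, -0.3, 0, 0, 0], [0, 0, -0.1, 0, 0, 0]]]'

```text
clock: 11.92
eef_pos: [487.0, 259.6, 200.9]
tool_rot: [-3.139, -0.001, -0.843]
force: [-0.7, -1.1, -3.6]
width: 17.8
```

Call:
apply_moves --series '[[[0.1, 0.078, 0, 0, 0, 0], [0.2, 0.156, 0, 0, 0, 0], [0.3, 0.233, 0, 0, 0, 0], [0.4, 0.311, 0, 0, 0, 0], [0.5, 0.389, 0, 0, 0, 0]]]'

```text
clock: 12.55
eef_pos: [492.5, 162.4, 199.0]
tool_rot: [3.141, 0.0, -0.843]
force: [0.3, -0.9, -2.3]
width: 17.9
```

Call:
apply_moves --series '[[[0.5, 0.389, 0, 0, 0, 0], [0.5, 0.389, 0, 0, 0, 0], [0.5, 0.389, 0, 0, 0, 0], [0.5, 0.389, 0, 0, 0, 0], [0.5, 0.389, 0, 0, 0, 0]]]'

```text
clock: 13.18
eef_pos: [502.5, 3.6, 199.1]
tool_rot: [3.14, 0.0, -0.845]
force: [1.5, 0.0, -2.3]
width: 18.3
```

Call:
apply_moves --series '[[[0.5, 0.389, 0, 0, 0, 0], [0.5, 0.389, 0, 0, 0, 0], [0.5, 0.389, 0, 0, 0, 0], [0.5, 0.389, 0, 0, 0, 0], [0.5, 0.389, 0, 0, 0, 0]]]'

```text
clock: 13.8
eef_pos: [512.5, -154.2, 199.1]
tool_rot: [3.14, 0.001, -0.845]
force: [0.8, -0.1, -2.0]
width: 18.0
```

Call:
apply_moves --series '[[[0.5, 0.389, 0, 0, 0, 0], [0.5, 0.389, 0, 0, 0, 0], [0.4, 0.311, 0, 0, 0, 0], [0.3, 0.233, 0, 0, 0, 0], [0.2, 0.156, 0, 0, 0, 0]]]'

```text
clock: 14.42
eef_pos: [520.9, -273.1, 199.1]
tool_rot: [3.141, 0.001, -0.844]
force: [0.4, 0.4, -2.8]
width: 17.8
```

Call:
apply_moves --series '[[[0.2, 0.156, 0, 0, 0, 0], [0.14, 0.109, 0, 0, 0, 0], [0, 0, 0, 0, 0, 0], [0, 0, 0, 0, 0, 0], [0, 0, 0, 0, 0, 0]]]'

```text
clock: 15.05
eef_pos: [523.3, -292.5, 199.5]
tool_rot: [-3.141, 0.0, -0.842]
force: [0.2, 0.6, -1.9]
width: 17.8
```

```bash
python3 - <<'E'
from h import *
R,p,s=tool(); print(s['clock'],p,s['tool_rot'],s['force'],s['width'])
c=viewer.camera_info("wrist"); im=viewer.get_image("wrist"); top=viewer.get_image("top")
np.savez("w4.npz",im=im,K=c['K'],R=c['R'],t=c['t'])
Z=cv2.resize(im,(512,384)); t=cv2.resize(top[100:250,250:400],(288,288)); o=np.zeros((384,800,3),np.uint8); o[:,:512]=Z; o[:288,512:]=t; cv2.imwrite("pics/w4.png",o)
print(proj(c,(523,-293,6)),[proj(c,(523+a,-293+b,6)).round() for a in(-55,55) for b in(-55,55)])
E
```

```text
15.05 [ 523.32910705 -292.45789097  199.48610602] [-3.14131288e+00  2.30935867e-04 -8.41946646e-01] [ 0.173345    0.61877129 -1.88602839] 17.75037645304593
[256.99402099 166.17957645] [array([260., 219.]), array([200., 169.]), array([314., 163.]), array([254., 107.])]
```

View pics/w4.png

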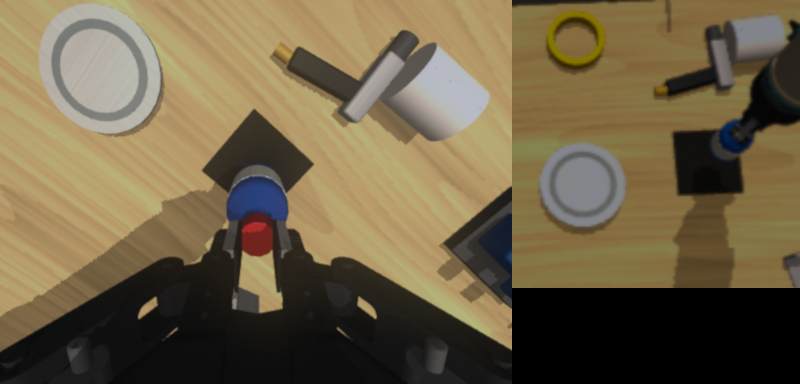

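The mat corners at (254,110), (203,168) and (313,163) agree with the estimate, and the bottle is upright. I lower it.

Call:
apply_moves --series '[[[0, 0, 0.3, 0, 0, 0], [0, 0, 0.45, 0, 0, 0], [0, 0, 0.45, 0, 0, 0], [0, 0, 0.4, 0, 0, 0], [0, 0, 0.24, 0, 0, 0]]]'

```text
clock: 15.78
eef_pos: [522.2, -292.7, 105.5]
tool_rot: [3.141, 0.002, -0.843]
force: [0.4, 0.6, -1.6]
width: 18.2
```

Call:
apply_moves --series '[[[0, 0, 0.02, 0, 0, 0], [0, 0, 0.02, 0, 0, 0], [0, 0, 0.02, 0, 0, 0], [0, 0, 0, 0, 0, 0], [0, 0, 0, 0, 0, 0]]]'

```text
clock: 16.4
eef_pos: [523.3, -293.3, 104.8]
tool_rot: [-3.141, -0.001, -0.843]
force: [-0.5, -0.7, -2.6]
width: 18.1
```

Call:
apply_moves --series '[[[0, 0, 0.02, 0, 0, 0], [0, 0, 0.02, 0, 0, 0], [0, 0, 0, 0, 0, 0], [0, 0, 0, 0, 0, 0], [0, 0, 0, 0, 0, 0]]]'

```text
clock: 17.02
eef_pos: [523.6, -293.4, 103.2]
tool_rot: [-3.141, -0.001, -0.843]
force: [0.3, 1.2, 5.8]
width: 17.7
```

Contact. I release and back straight up.

Call:
apply_moves --series '[[[0, 0, -0.01, 0, 0, 0], [0, 0, 0, 0, 0, 0], [0, 0, 0, 0, 0, 0], [0, 0, 0, 0, 0, 0], [0, 0, 0, 0, 0, 0]]]' --claw 1

```text
clock: 17.65
eef_pos: [523.2, -293.2, 102.9]
tool_rot: [-3.142, 0.0, -0.843]
force: [0.2, -0.2, 0.6]
width: 85.4
```

Call:
apply_moves --series '[[[0, 0, -0.3, 0, 0, 0], [0, 0, -0.5, 0, 0, 0], [0, 0, -0.5, 0, 0, 0], [0, 0, -0.5, 0, 0, 0], [0, 0, -0.3, 0, 0, 0]]]'

```text
clock: 18.27
eef_pos: [523.9, -293.5, 210.2]
tool_rot: [-3.141, -0.003, -0.843]
force: [0.2, 0.5, -1.3]
width: 85.4
```

```bash
python3 - <<'E'
from h import *
R,p,s=tool(); print(s['clock'],p,s['force'],s['width'])
c=viewer.camera_info("wrist"); im=viewer.get_image("wrist"); cv2.imwrite("pics/w5.png",im)
h=cv2.cvtColor(im,cv2.COLOR_BGR2HSV)
m=cv2.inRange(h,(0,150,60),(8,255,255))|cv2.inRange(h,(172,150,60),(180,255,255))
n,l,st,ce=cv2.connectedComponentsWithStats(m)
for i in range(1,n):
    if st[i,4]>60: print(st[i],ce[i],ray(c,ce[i],126))
m=cv2.inRange(h,(105,120,50),(130,255,255)); n,l,st,ce=cv2.connectedComponentsWithStats(m)
for i in range(1,n):
    if st[i,4]>300: print("blue",st[i],ce[i])
print(proj(c,(523,-293,126)),proj(c,(523,-293,80)))
E
```

```text
18.275 [ 523.89252419 -293.5235135   210.24697956] [ 0.20894285  0.51160337 -1.32143528] 85.44517094823945
[245 176  23  25 456] [256.13157895 188.14692982] [ 523.18946571 -293.6883179   126.        ]
blue [237 157  40  35 730] [257.10273973 170.37534247]
[255.46984264 187.83274785] [255.59403707 176.82188991]
```

The bottle stands at the mat centre: its cap back-projects to (523,−294). I return to the tab.

Call:
apply_moves --series '[[[-0.45, -0.46, 0, 0, 0, 0], [-0.45, -0.46, 0, 0, 0, 0], [-0.45, -0.46, 0, 0, 0, 0], [-0.45, -0.46, 0, 0, 0, 0], [-0.45, -0.46, 0, 0, 0, 0]]]'

```text
clock: 18.95
eef_pos: [533.9, -131.7, 207.6]
tool_rot: [3.141, 0.001, -0.843]
force: [0.6, 0.6, -0.0]
width: 85.4
```

Call:
apply_moves --series '[[[-0.45, -0.46, 0, 0, 0, 0], [-0.45, -0.46, 0, 0, 0, 0], [-0.45, -0.46, 0, 0, 0, 0], [-0.45, -0.46, 0, 0, 0, 0], [-0.45, -0.46, 0, 0, 0, 0]]]'

```text
clock: 19.58
eef_pos: [544.9, 28.7, 207.6]
tool_rot: [3.141, 0.0, -0.843]
force: [0.4, -0.8, 0.4]
width: 85.2
```

Call:
apply_moves --series '[[[-0.45, -0.46, 0, 0, 0, 0], [-0.45, -0.46, 0, 0, 0, 0], [-0.45, -0.46, 0, 0, 0, 0], [-0.45, -0.46, 0, 0, 0, 0], [0, 0, 0, 0, 0, 0]]]'

```text
clock: 20.2
eef_pos: [553.4, 159.8, 207.7]
tool_rot: [-3.141, 0.002, -0.838]
force: [-0.1, -0.6, 0.5]
width: 85.5
```

Call:
apply_moves --series '[[[0, 0, 0, 0, 0, 0], [0, 0, 0, 0, 0, 0], [0, 0, 0, 0, 0, 0], [0, 0, 0, 0, 0, 0], [0, 0, 0, 0, 0, 0]]]'

```text
clock: 20.82
eef_pos: [554.1, 155.9, 208.0]
tool_rot: [-3.142, -0.0, -0.843]
force: [0.4, -0.8, -0.2]
width: 85.7
```

```bash
python3 - <<'E'
from h import *
R,p,s=tool(); print(s['clock'],p,s['tool_rot'],s['force'],s['width'])
c=viewer.camera_info("wrist"); im=viewer.get_image("wrist"); np.savez("w6.npz",im=im,K=c['K'],R=c['R'],t=c['t'])
cv2.imwrite("pics/w6.png",cv2.resize(im,(800,600),interpolation=cv2.INTER_CUBIC))
h=cv2.cvtColor(im,cv2.COLOR_BGR2HSV)
m=cv2.inRange(h,(8,160,70),(18,255,255)); n,l,st,ce=cv2.connectedComponentsWithStats(m)
for i in range(1,n):
    if st[i,4]>60: print(st[i],ce[i]/.64,ray(c,ce[i],80),cv2.minAreaRect(np.argwhere(l==i)[:,::-1].astype(np.float32)))
E
```

```text
20.825 [554.10192813 155.91888425 207.97309469] [-3.14154386e+00 -7.89358139e-05 -8.43374191e-01] [ 0.37731198 -0.78998336 -0.17793251] 85.72737355189632
[244 141   7  22 153] [385.96813725 236.82598039] [568.3087682  182.86088421  80.        ] ((247.0, 151.5), (21.0, 6.0), 90.0)
[  0 200  22  39 505] [ 12.07611386 345.20420792] [318.69807889 340.01993971  80.        ] ((10.5, 219.0), (38.0, 21.0), 90.0)
[475 279  15  11  83] [753.82153614 444.05120482] [ 639.98514668 -150.79050274   80.        ] ((482.5000305175781, 284.5), (11.31370735168457, 9.899494171142578), 45.0)
```

View pics/w6.png

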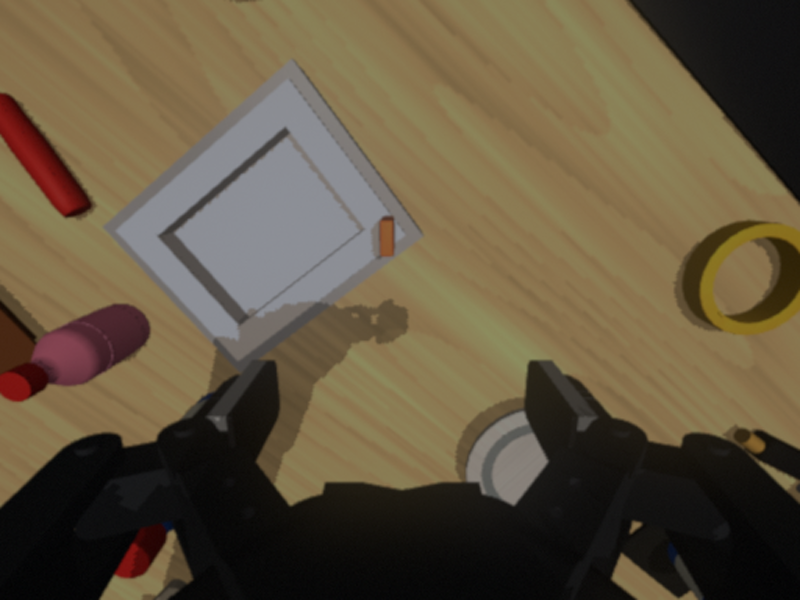

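The tab top is at (387,237) px, which maps to (568.5,182.5). Its long side lies along tool y, so the jaw yaw is right. I approach it.

Call:
apply_moves --series '[[[-0.04, -0.11, 0.4, 0, 0, 0], [-0.04, -0.11, 0.4, 0, 0, 0], [-0.04, -0.11, 0.4, 0, 0, 0], [-0.04, -0.11, 0.4, 0, 0, 0], [-0.04, -0.12, 0.36, 0, 0, 0]]]'

```text
clock: 21.5
eef_pos: [568.3, 182.6, 108.6]
tool_rot: [3.141, 0.0, -0.843]
force: [0.7, -0.2, 0.8]
width: 85.5
```

Call:
apply_moves --series '[[[0, 0, 0, 0, 0, 0], [0, 0, 0, 0, 0, 0], [0, 0, 0, 0, 0, 0], [0, 0, 0, 0, 0, 0], [0, 0, 0, 0, 0, 0]]]'

```text
clock: 22.12
eef_pos: [568.5, 182.2, 110.3]
tool_rot: [-3.141, -0.0, -0.843]
force: [-0.5, -0.5, -0.0]
width: 85.3
```

```bash
python3 - <<'E'
from h import *
R,p,s=tool(); print(s['clock'],p,s['tool_rot'],s['force'],s['width'])
c=viewer.camera_info("wrist"); im=viewer.get_image("wrist"); cv2.imwrite("pics/w7.png",im)
h=cv2.cvtColor(im,cv2.COLOR_BGR2HSV)
m=cv2.inRange(h,(5,140,60),(18,255,255)); n,l,st,ce=cv2.connectedComponentsWithStats(m)
for i in range(1,n):
    if st[i,4]>60: X=ray(c,ce[i],80); print(st[i],ce[i],X,"tool offs",R.T@(X-p))
print("exp",proj(c,(568.5,182.5,80)))
E
```

```text
22.125 [568.50617049 182.15690332 110.34494817] [-3.14100334e+00 -3.31082014e-04 -8.43262596e-01] [-0.5218636  -0.52912358 -0.00645411] 85.28209398779025
[250 189  13  33 359] [255.86072423 205.86350975] [568.42627681 182.8749425   80.        ] tool offs [-0.59942204 -0.39996901 30.34499235]
exp [256.28730535 206.10108897]
```

Call:
apply_moves --series '[[[-0.01, 0, 0.3, 0, 0, 0], [0, 0, 0.3, 0, 0, 0], [0, 0, 0.3, 0, 0, 0], [0, 0, 0.22, 0, 0, 0], [0, 0, 0.1, 0, 0, 0]]]'

```text
clock: 22.8
eef_pos: [567.5, 182.5, 47.8]
tool_rot: [3.14, 0.001, -0.843]
force: [1.1, -0.0, 0.4]
width: 85.5
```

Call:
apply_moves --series '[[[0, 0, 0, 0, 0, 0], [0, 0, 0, 0, 0, 0], [0, 0, 0, 0, 0, 0], [0, 0, 0, 0, 0, 0], [0, 0, 0, 0, 0, 0]]]' --claw -1

```text
clock: 23.42
eef_pos: [568.0, 182.9, 49.5]
tool_rot: [-3.141, -0.0, -0.843]
force: [-2.1, 0.0, 3.7]
width: 8.1
```

Call:
apply_moves --series '[[[0, 0, 0, 0, 0, 0], [0, 0, 0, 0, 0, 0], [0, 0, 0, 0, 0, 0], [0, 0, 0, 0, 0, 0], [0, 0, 0, 0, 0, 0]]]'

```text
clock: 24.05
eef_pos: [568.1, 182.9, 49.5]
tool_rot: [-3.141, -0.0, -0.843]
force: [-1.8, -0.2, 5.7]
width: 7.7
```

```bash
python3 - <<'E'
from h import *
# peel: tool rotates about far corner, axis = tool y; one row = a deg
R,p,s=tool(); print(s['clock'],p,s['tool_rot'],s['force'],s['torque'],s['width'])
far=np.array([427.7,343.6,41.]); v=R.T@(p-far); print("v tool",v)
for sg in(1,-1):
    for a in (1.2,):
        dR=Ro.from_rotvec(np.radians([0,sg*a,0])).as_matrix()
        v[1]*=1; d=dR@np.array([v[0],0,v[2]])-np.array([v[0],0,v[2]])
        print(sg,"first step shift(start axes)/50",d/50)
        # per-row shift in current axes is constant
E
```

```text
24.05 [568.07432921 182.87291716  49.49719131] [-3.14106196e+00 -1.27152057e-04 -8.42881536e-01] [-1.78651215 -0.19594837  5.74314465] [-0.04021636  0.34820225  0.05446023] 7.671683414394523
v tool [213.38708159   2.13120935  -8.47119098]
1 first step shift(start axes)/50 [-0.00448413  0.         -0.08933968]
-1 first step shift(start axes)/50 [0.00261216 0.         0.08941399]
```

Call:
apply_moves --series '[[[-0.0045, 0, -0.089, 0, 0.2, 0], [-0.0045, 0, -0.089, 0, 0.2, 0], [-0.0045, 0, -0.089, 0, 0.2, 0], [-0.0045, 0, -0.089, 0, 0.2, 0], [-0.0045, 0, -0.089, 0, 0.2, 0]]]'

```text
clock: 24.68
eef_pos: [565.8, 184.2, 71.3]
tool_rot: [3.14, -0.106, -0.843]
force: [-0.9, 0.4, -4.8]
width: 7.8
```

Call:
apply_moves --series '[[[0, 0, 0, 0, 0, 0], [0, 0, 0, 0, 0, 0], [0, 0, 0, 0, 0, 0], [0, 0, 0, 0, 0, 0], [0, 0, 0, 0, 0, 0]]]'

```text
clock: 25.3
eef_pos: [566.5, 184.3, 71.0]
tool_rot: [-3.142, -0.104, -0.843]
force: [-2.7, 1.8, -1.9]
width: 8.1
```

```bash
python3 - <<'E'
from h import *
R,p,s=tool(); print(s['clock'],p,s['tool_rot'],s['force'],s['torque'],s['width'])
R0=Ro.from_euler('xyz',[np.pi,0,-.843]).as_matrix(); print("rot deg",np.degrees(Ro.from_matrix(R0.T@R).as_rotvec()))
v=np.array([213.387,2.13,-8.47]); print("implied far",p-R@v)
b=viewer.get_image("scene")[110:220,240:360]; cv2.imwrite("pics/p1.png",cv2.resize(b,(600,550),interpolation=cv2.INTER_CUBIC))
E
```

```text
25.3 [566.50551194 184.31948115  71.02786943] [-3.14155379 -0.10428064 -0.8431343 ] [-2.70145285  1.81292557 -1.89022855] [ 0.59457992  0.66926071 -0.08735906] 8.09465683224059
rot deg [1.82359405e-03 5.97484062e+00 7.57167310e-03]
implied far [427.52454455 343.5552569   40.39213875]
```

View pics/p1.png

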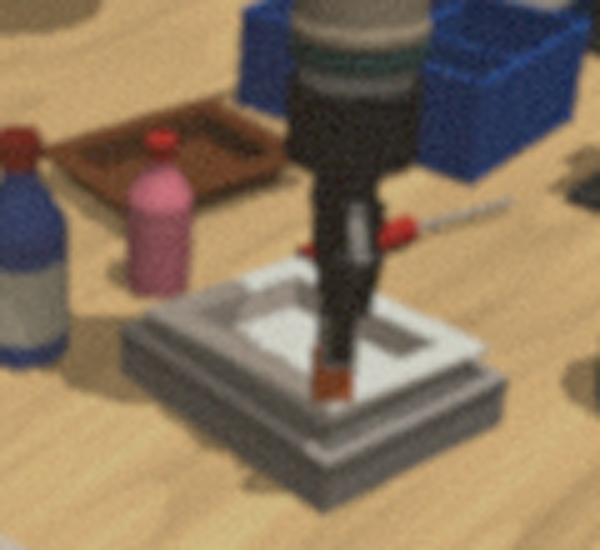

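The liner is tipping cleanly at about 6°, with the stack unmoved (10 pictures viewed so far). I continue to 12°.

Call:
apply_moves --series '[[[-0.0045, 0, -0.089, 0, 0.2, 0], [-0.0045, 0, -0.089, 0, 0.2, 0], [-0.0045, 0, -0.089, 0, 0.2, 0], [-0.0045, 0, -0.089, 0, 0.2, 0], [-0.0045, 0, -0.089, 0, 0.2, 0]]]'

```text
clock: 25.98
eef_pos: [564.2, 187.1, 93.7]
tool_rot: [-3.141, -0.212, -0.843]
force: [0.4, -1.9, -0.8]
width: 8.3
```

Call:
apply_moves --series '[[[0, 0, 0, 0, 0, 0], [0, 0, 0, 0, 0, 0], [0, 0, 0, 0, 0, 0], [0, 0, 0, 0, 0, 0], [0, 0, 0, 0, 0, 0]]]'

```text
clock: 26.6
eef_pos: [563.8, 187.2, 92.8]
tool_rot: [3.141, -0.209, -0.843]
force: [-0.1, -2.3, -0.6]
width: 8.0
```

```bash
python3 - <<'E'
from h import *
R,p,s=tool(); print(s['clock'],p,s['tool_rot'],s['force'],s['torque'],s['width'])
R0=Ro.from_euler('xyz',[np.pi,0,-.843]).as_matrix(); print("rot deg",np.degrees(Ro.from_matrix(R0.T@R).as_rotvec()))
v=np.array([213.387,2.13,-8.47]); print("implied far",p-R@v)
print("up in tool",R.T@[0,0,1])
c=viewer.camera_info("wrist"); im=viewer.get_image("wrist"); a=cv2.resize(im,(427,320))
b=viewer.get_image("scene")[110:220,240:360]; b=cv2.resize(b,(349,320),interpolation=cv2.INTER_CUBIC); cv2.imwrite("pics/p2.png",np.hstack([a,b]))
# predicted flange corners in wrist view, assuming rigid with tool: nominal corners about liner frame
yaw=-.843+np.radians(36.87); Rl=Ro.from_euler('z',yaw).as_matrix(); ctr=np.array([502,257.2,30.5])
p0=np.array([568.07,182.87,49.5])
for q in((-90,70,13.5),(-90,-70,13.5),(90,70,13.5)):
    X=Rl@np.array(q)+ctr; X1=R@(R0.T@(X-p0))+p; print(q,X.round(),X1.round(),(proj(c,X1)*427/512).round())
E
```

```text
26.6 [563.75301881 187.17823234  92.84517036] [ 3.14143725 -0.20940792 -0.84335286] [-0.13289517 -2.30491681 -0.63870552] [-0.23271737  0.15381361  0.0976828 ] 8.04235575876403
rot deg [-1.09879493e-02  1.19981886e+01  2.10754248e-02]
implied far [427.71923042 343.17076592  40.20082166]
up in tool [ 2.07880795e-01  1.52004044e-04 -9.78154155e-01]
(-90, 70, 13.5) [428. 344.  44.] [427. 344.  43.] [-48. 180.]
(-90, -70, 13.5) [400. 206.  44.] [398. 208.  61.] [ 78. 290.]
(90, 70, 13.5) [604. 308.  44.] [602. 310.  73.] [112.  32.]
```

View pics/p2.png

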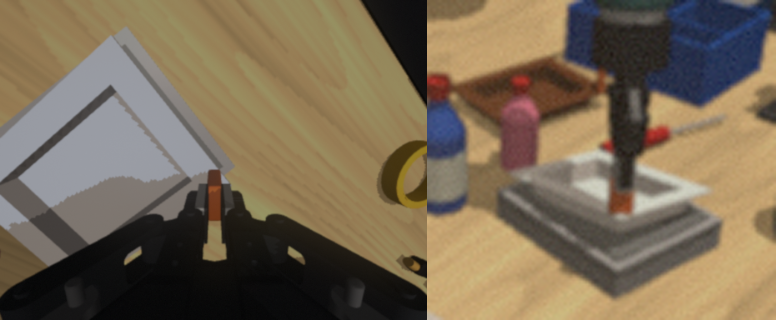

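The liner is tipped 12.0° with the far corner implied at (428,343,40), so it is still in place. Now I lift straight up, gently.

Call:
apply_moves --series '[[[0.012, 0, -0.059, 0, 0, 0], [0.012, 0, -0.059, 0, 0, 0], [0.017, 0, -0.078, 0, 0, 0], [0.021, 0, -0.098, 0, 0, 0], [0.021, 0, -0.098, 0, 0, 0]]]'

```text
clock: 27.32
eef_pos: [563.9, 187.6, 113.5]
tool_rot: [-3.141, -0.209, -0.843]
force: [-0.2, 0.6, -1.8]
width: 7.9
```

Call:
apply_moves --series '[[[0.042, 0, -0.196, 0, 0, 0], [0.042, 0, -0.196, 0, 0, 0], [0.042, 0, -0.196, 0, 0, 0], [0.042, 0, -0.196, 0, 0, 0], [0.042, 0, -0.196, 0, 0, 0]]]'

```text
clock: 27.95
eef_pos: [563.8, 187.3, 163.9]
tool_rot: [-3.141, -0.21, -0.843]
force: [-0.0, 0.3, -1.2]
width: 8.1
```

```bash
cat > rig.py <<'E'
from h import *
R,p,s=tool(); print(s['clock'],p,s['tool_rot'],s['force'],s['torque'],s['width'])
R0=Ro.from_euler('xyz',[np.pi,0,-.843]).as_matrix(); print("rot deg",np.degrees(Ro.from_matrix(R0.T@R).as_rotvec()))
c=viewer.camera_info("wrist"); im=viewer.get_image("wrist")
yaw=-.843+np.radians(36.87); Rl=Ro.from_euler('z',yaw).as_matrix(); ctr=np.array([502,257.2,30.5]); p0=np.array([568.07,182.87,49.5])
M=lambda X:R@(R0.T@(np.array(X)-p0))+p
print("liner ctr if rigid",M(ctr))
E
python3 - <<'E'
from rig import *
cs=viewer.camera_info("scene"); sc=viewer.get_image("scene"); o=[]
for c_,i_ in((c,im),(cs,sc)):
    i_=cv2.resize(i_,None,fx=2,fy=2,interpolation=cv2.INTER_CUBIC)
    P=np.array([proj(c_,M(Rl@np.array(q)+ctr))*2 for q in((-90,70,13.5),(-90,-70,13.5),(90,-70,13.5),(90,70,13.5))])
    cv2.polylines(i_,[P.astype(int).reshape(-1,1,2)],True,(0,255,0),1); o.append(i_)
m=P.mean(0).astype(int); x,y=max(m[0]-220,0),max(m[1]-220,0)
cv2.imwrite("pics/l1.png",np.hstack([cv2.resize(o[0],(512,384)),cv2.resize(o[1][y:y+440,x:x+330],(288,384))]))
E
```

```text
27.95 [563.79007994 187.3124704  163.86983334] [-3.14140851 -0.20952534 -0.84317493] [-0.0327371   0.29754406 -1.20266028] [ 0.10789226  0.08186957 -0.01709684] 8.065751275897178
rot deg [9.46201212e-03 1.20049183e+01 8.88076115e-03]
liner ctr if rigid [501.81066534 257.08104269 124.60035046]
```

The liner is off, with only its weight on the wrist (about 1.2 N). I level it and raise.

Call:
apply_moves --series '[[[0.05, 0, -0.22, 0, -0.4, 0], [0.04, 0, -0.22, 0, -0.4, 0], [0.03, 0, -0.22, 0, -0.4, 0], [0.02, 0, -0.22, 0, -0.4, 0], [0.01, 0, -0.22, 0, -0.4, 0]]]'

```text
clock: 28.68
eef_pos: [563.9, 186.7, 218.8]
tool_rot: [3.141, 0.001, -0.843]
force: [0.1, -0.5, -0.9]
width: 7.8
```

```bash
python3 - <<'E'
from h import *
print(tool()[1:]); print(need(Ro.from_euler('xyz',[np.pi,0,-.843]).as_matrix(),np.array([556.6,-153.3,219.])))
E
```

```text
(array([563.92873763, 186.74224468, 218.78058218]), {'clock': 28.675, 'qpos': array([-0.21886243,  0.54602489, -0.23093686,  1.66489865,  0.14530335,
        0.94851573, -1.34542064]), 'qd': array([ 0.31507275, -0.01367686, -0.19615138, -0.24408808, -0.32341939,
        0.35007645,  0.37043355]), 'tau': array([ -1.55710906, -51.68856025,  -1.79433737, -18.32233787,
         0.26423427,  -0.32614821,  -0.38269825]), 'eef_pos': array([563.92873763, 186.74224468, 218.78058218]), 'tool_rot': array([ 3.14106218e+00,  1.44962392e-03, -8.43052947e-01]), 'force': array([ 0.11188912, -0.50323937, -0.92412554]), 'torque': array([-0.0490124 , -0.11008453, -0.01029525]), 'width': 7.768436539314884})
(array([ 4.981,  4.633, -0.009]), array([ 0.005,  0.014, -0.001]))
```

Call:
apply_moves --series '[[[0.1, 0.093, 0, 0, 0, 0], [0.25, 0.233, 0, 0, 0, 0], [0.4, 0.372, 0, 0, 0, 0], [0.45, 0.419, 0, 0, 0, 0], [0.45, 0.419, 0, 0, 0, 0]]]'

```text
clock: 29.3
eef_pos: [560.6, 72.3, 218.0]
tool_rot: [3.14, -0.0, -0.843]
force: [0.7, 0.3, -1.4]
width: 8.5
```

Call:
apply_moves --series '[[[0.45, 0.419, 0, 0, 0, 0], [0.45, 0.419, 0, 0, 0, 0], [0.45, 0.419, 0, 0, 0, 0], [0.45, 0.419, 0, 0, 0, 0], [0.45, 0.419, 0, 0, 0, 0]]]'

```text
clock: 29.92
eef_pos: [557.0, -81.1, 218.0]
tool_rot: [3.14, 0.0, -0.843]
force: [-0.1, 0.5, -1.0]
width: 7.9
```

Call:
apply_moves --series '[[[0.4, 0.372, 0, 0, 0, 0], [0.3, 0.279, 0, 0, 0, 0], [0.2, 0.186, 0, 0, 0, 0], [0.12, 0.112, 0, 0, 0, 0], [0.06, 0.056, 0, 0, 0, 0]]]'

```text
clock: 30.55
eef_pos: [556.7, -152.9, 218.6]
tool_rot: [-3.141, 0.0, -0.842]
force: [0.6, 0.5, -1.1]
width: 8.2
```

Call:
apply_moves --series '[[[0, 0, 0, 0, 0, 0], [0, 0, 0, 0, 0, 0], [0, 0, 0, 0, 0, 0], [0, 0, 0, 0, 0, 0], [0, 0, 0, 0, 0, 0]]]'

```text
clock: 31.18
eef_pos: [556.7, -153.0, 218.7]
tool_rot: [-3.141, -0.0, -0.843]
force: [0.3, -0.0, -1.0]
width: 8.0
```

```bash
python3 - <<'E'
from rig import *
cs=viewer.camera_info("scene"); sc=viewer.get_image("scene"); ct=viewer.camera_info("top"); tp=viewer.get_image("top"); o=[]
for c_,i_,w in((cs,sc,400),(ct,tp,400)):
    f=2.5; i_=cv2.resize(i_,None,fx=f,fy=f,interpolation=cv2.INTER_CUBIC)
    P=np.array([proj(c_,M(Rl@np.array(q)+ctr))*f for q in((-90,70,13.5),(-90,-70,13.5),(90,-70,13.5),(90,70,13.5))])
    cv2.polylines(i_,[P.astype(int).reshape(-1,1,2)],True,(0,255,0),1)
    if c_ is cs: x,y=470,300
    else: x,y=340,250
    o.append(i_[y:y+400,x:x+400])
cv2.imwrite("pics/f1.png",np.hstack(o))
print("err to tt",M(ctr)-[490.5,-79,200])
E
```

```text
31.175 [ 556.70649799 -152.99854041  218.71315741] [-3.14149674e+00 -1.84088249e-06 -8.42829123e-01] [ 0.34829124 -0.03300907 -1.02660966] [-0.07054697 -0.06031777 -0.00104112] 8.029632047852928
rot deg [ 0.00549564  0.00010501 -0.00979053]
liner ctr if rigid [490.62518144 -78.67864488 199.71298551]
err to tt [ 0.12518144  0.32135512 -0.28701449]
```

The viewer limit is reached, so I do the last checks numerically: liner tilt by edge fit, the bottle, and the next liner.

```bash
python3 - <<'E'
from rig import *
from scipy.ndimage import map_coordinates
V=[(c,im)]+[(viewer.camera_info(n),viewer.get_image(n)) for n in("scene","top")]
G=[]
for _,i in V:
    g=cv2.GaussianBlur(cv2.cvtColor(i,cv2.COLOR_BGR2GRAY).astype(np.float32),(0,0),1.0); G.append(np.hypot(cv2.Sobel(g,-1,1,0),cv2.Sobel(g,-1,0,1)))
pts=[]
q=[(-90,70),(-90,-70),(90,-70),(90,70),(-90,70)]
for a,b in zip(q,q[1:]):
    for f in np.linspace(.05,.95,40): pts.append([a[0]+(b[0]-a[0])*f,a[1]+(b[1]-a[1])*f,13.5])
pts=(Rl@np.array(pts).T).T+ctr
g0=R@(R0.T@np.zeros(3))+p-np.array([0,0,-15])
def sc(ry,rx,k):
    Q=Ro.from_rotvec(np.radians(R@np.array([rx,ry,0]))).as_matrix()
    X=[Q@(M(x)-g0)+g0 for x in pts]; U=np.array([proj(V[k][0],x) for x in X])
    v=map_coordinates(G[k],[U[:,1],U[:,0]],order=1,mode='constant'); return v.mean()
for k,n in enumerate(("wrist","scene","top")):
    A=[[(round(float(sc(ry,rx,k)),1)) for rx in(-4,-2,0,2,4)] for ry in range(-6,7,2)]
    print(n); [print(ry,a) for ry,a in zip(range(-6,7,2),A)]
for n in("scene","top"):
    for l in("bottle_mid","next_mid","liner_mid"): print(n,l,[(round(d['score'],2),[round(v*s) for v,s in zip(d['location'],(512,384))]) for d in viewer.find_in(n,l)])
cs,tp=V[2]; sX=lambda X:tp[tuple(proj(cs,X).round().astype(int)[::-1])]
t0=cv2.imread("pics/top0.png"); t0=cv2.resize(t0,(512,384),interpolation=cv2.INTER_AREA)
for X in((428,325,41),(480,310,41),(520,262,20),(590,260,41)): u=tuple(proj(cs,X).round().astype(int)[::-1]); print(X,"top before",t0[u],"now",tp[u])
print("bottle exp scene",proj(V[1][0],(523,-293,66)))
E
```

```text
31.325 [ 556.6639734  -153.11491835  218.71387968] [-3.14155383e+00 -2.79124455e-05 -8.42966345e-01] [-0.22518888  0.78803848  0.02800681] [-0.07474032 -0.06553982 -0.00612576] 8.093084111653736
rot deg [ 0.00222474  0.00159923 -0.00192835]
liner ctr if rigid [490.59237547 -78.78704721 199.71110831]
wrist
-6 [18.3, 16.8, 18.6, 28.0, 23.5]
-4 [29.1, 28.0, 27.9, 32.8, 27.5]
-2 [32.3, 30.9, 23.9, 25.4, 25.0]
0 [19.0, 23.0, 28.1, 20.3, 16.2]
2 [21.0, 16.6, 21.2, 25.0, 17.2]
4 [12.6, 14.1, 16.5, 14.0, 15.5]
6 [15.8, 23.0, 30.8, 19.3, 9.9]
scene
-6 [76.8, 69.5, 62.9, 57.3, 55.4]
-4 [84.8, 78.9, 71.9, 66.5, 62.9]
-2 [99.5, 98.6, 88.9, 80.1, 72.9]
0 [98.7, 115.3, 119.2, 109.0, 95.7]
2 [73.7, 90.0, 111.4, 124.7, 125.6]
4 [66.8, 71.5, 87.3, 106.4, 113.9]
6 [97.3, 88.7, 79.7, 82.3, 90.9]
top
-6 [49.2, 49.0, 47.4, 45.2, 42.5]
-4 [54.5, 53.9, 51.9, 49.1, 45.7]
-2 [59.1, 58.2, 55.8, 52.4, 48.3]
0 [62.4, 61.4, 58.8, 54.8, 50.0]
2 [64.1, 63.3, 60.6, 56.2, 50.9]
4 [64.3, 63.7, 61.0, 56.5, 51.1]
6 [63.2, 62.7, 60.0, 55.6, 50.2]
scene bottle_mid [(0.96, [243, 156]), (0.92, [270, 156]), (0.81, [168, 274])]
scene next_mid [(0.76, [303, 181])]
scene liner_mid [(0.94, [282, 141]), (0.89, [229, 179])]
top bottle_mid [(0.8, [202, 251]), (0.51, [163, 248]), (0.36, [117, 224])]
top next_mid [(0.58, [177, 196])]
top liner_mid [(0.96, [114, 287]), (0.56, [293, 185])]
(428, 325, 41) top before [133 125 123] now [86 90 93]
(480, 310, 41) top before [112 107 107] now [30 30 32]
(520, 262, 20) top before [113  99  93] now [88 92 96]
(590, 260, 41) top before [130 123 122] now [91 95 99]
bottle exp scene [169.26717015 270.03267971]
```

Scene edge fit: liner level to about 1–2° at the expected pose. The next liner is still in the stack and the bottle is on the mat. I hand in.

```bash
python3 -c "
from cell import ctrl
print(ctrl.finish_job())"
```

```text
the job is handed in; nothing more can be done
None
```

The job is handed in at about 31 s. The bottle stands on the mat, and the arm holds the top liner level over the turntable.

- **Bottle:** My first grip closed on the sloping shoulder (41 mm wide, pushing up), so I released it without lifting and took the red cap instead. I set it down with about 6 N of contact. Its cap was then measured at (523, −294), against a mat centre of (523, −293), and it stood upright.
- **Peel:** I raised the tab corner to 12.0°. The far corner stayed at about (428, 343, 40), by calculation from the tool pose assuming a rigid grip. I then lifted the liner straight up, with only about 1 N, its own weight, on the wrist.
- **Final hold:** The liner centre is at (490.6, −78.8, 199.7), against a turntable centre of about (490.5, −79). This also comes from the tool pose. The scene-camera edge fit agrees that it is level, to about 1–2°.
- **Rest of the scene:** The next liner was detected in the stack, and the pixels there changed from white to grey. The bottle was detected on the mat in the scene view. I did not re-check the bystander objects one by one.

**Checks that failed or disagreed:**
- The wrist and top edge fits were too flat to confirm the level on their own.
- The top-camera detector did not find the bottle on the mat.
- I could not view the last picture, because the picture limit was reached.

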